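Reset the breaker under the push-latch cover

TASK

The breaker in the grey power box on the bench has tripped: press the free edge of the box's push-latch cover in and let go so that it pops open, press the round reset button underneath fully down and let it come back up, then push the cover shut and press it in once more so that it stays latched. Only touch and press with the fingertips: do not lift or shove the box, and leave the tin, the pot and the bottle beside it where they stand.

Things in the scene. Friction and masses are not known exactly. Their poses are not given: they have to be found in the camera images.
- power_box: grey painted power box, 150 (x) x 130 (y) x 62 (z) mm, about 1.8 kg, loose on rubber feet. Origin: centre of its underside; z up; x towards the end with a cable stub (louvres at the -x end); the cover's hinge is on the -y side, a ledge 51 mm high on the +y side. The cover shuts a 102 x 63 mm recess at the centre, its floor 28 mm above the bench.
- cover (a joint): cover angle (rad): 0 = latched, level; 1.75 = fully open, a little past upright; from -0.12 on a soft stop = pressed fully in. A light spring opens it, a push-push latch holds it: latched, pressed past -0.11 and released, it swings open by itself within 1 s; from fully open, pushed down past -0.11 and released, it rises to 0 and stays. It takes about 2 N at the free edge, before the stop.
- cover_hinge (a point): point on the hinge line, midway along it: 31 mm to -y of the box origin, 60 mm above the box underside. The hinge runs along the box's x; the cover lies to +y of it when shut and turns about +x as it opens.
- cover_edge (a point): the place to press: on the cover's outer face (top when shut, then 62 mm above the bench), on its middle line, 50 mm from the hinge, 10 mm from the free edge; moves with it. The cover is a flat plastic plate, 100 mm along the hinge, 60 mm from hinge to free edge, 11 mm thick, with dark ridges on top near the free edge.
- reset_button (a joint): how far the button is pressed (m): 0 = up, 0.005 = fully down (stop); springs back when released; fully down takes about 4 N.
- button_top (a point): centre of the top face of the round black reset button, 24 mm in diameter, in a low steel collar of 30 mm. When up it lies 10.5 mm to +y of the box origin and 40 mm above the box underside, 22 mm below the box top. It is covered unless the cover is open.
- flat_tin: bystander: flat round green tin, 74 mm across, 32 mm high; origin at the centre of its underside
- white_pot: bystander: white lidded pot, 65 mm across, 50 mm high; origin at the centre of its underside
- small_bottle: bystander: small bottle with brown cap, 43 mm across, 96 mm high; origin at the centre of its underside

How it is judged:
On the way, in this order (a step that is already met when the one before it is completed fails the run):
1. the cover is pressed in from its latched position (value of joint cover below -0.06 rad).
2. the cover has popped open (value of joint cover above 1.2 rad), for 0.2 s.
3. the reset button is pressed down with the cover open (value of joint reset_button above 0.004 m and value of joint cover above 0.8 rad), for 0.05 s.
4. the cover is pressed in again (value of joint cover below -0.06 rad).
At the end, for the whole second after the job is handed in: The cover stays latched by itself (within 0.04 rad of flush), the reset button is back up (within 1 mm), the box is within 25 mm and the tin, pot and bottle within 20 mm of where they stood (value of joint cover between -0.04 and 0.04 rad and value of joint reset_button below 0.001 m and distance of power_box from where it was at the start of the episode below 0.025 m and distance of each of flat_tin, white_pot, small_bottle from where it was at the start of the episode below 0.02 m); the robot touches nothing.
It fails at once if the box is lifted, shoved or carried (more than 25 mm, or tilted more than 0.12 rad) (distance of power_box from where it was at the start of the episode above 0.025 m or angle between power_box's own z axis and vertical above 0.12 rad).
It fails at once if a bystander is moved more than 20 mm or tipped (distance of any of flat_tin, white_pot, small_bottle from where it was at the start of the episode above 0.02 m or angle between any of flat_tin, white_pot, small_bottle's own z axis and vertical above 0.3 rad).
It also fails if it takes over 51 s, if anything falls off the work surface, if the arm or the gripper's body presses on something with over 40 N, if the wrist force passes 120 N, or if a joint passes its speed limit or range.

ROBOT

A 6-joint arm with a two-finger parallel gripper is mounted at the origin on a cart in front of the work surface, level with it; the furniture and walls round the work are solid. World frame = base frame: x ahead of the robot, y to its left, z up, the work surface at z = 0. Lengths are in m, angles in rad, forces in N, time in s.
With the tool pointing down it reaches from about 0.275 to 0.725 m from the base axis. Payload 15.9 kg.
Tool frame: the origin (TCP) lies midway between the tips of the shut fingers; the grasp point (between the pads) lies 19 mm behind it; z points along the fingers, y is the direction in which the jaws open and shut (so a half turn about z gives the same grasp; the last joint's range is limited). The gripper opens to 85 mm and grips with 20 to 120 N. Pads are 22 mm wide; open, the fingers measure 114 mm over their backs; the gripper's body (76 mm by 85 mm) begins 54 mm behind the grasp point. The pads swing forward as they close: fully open they stand 13 mm farther back than shut.
Start: joints at [1.256, 0.213, -0.034, 1.323, 0, 1.571], TCP at [0.155, 0.475, 0.231] pointing down, gripper open.
Joint ranges: [-2.98, 2.98], [-0.74, 1.72], [-1.14, 1.35], [-2.1, 2.04], [-1.57, 1.44], [-3.14, 3.14]. Speed limits (rad/s): [1.89, 1.89, 2.39, 2.57, 3.14, 3.14].

INTERFACE

Orientations are given as a unit quaternion [w, x, y, z].
In Python, from rig import * gives the robot as it stands.
- The arm moves only by the tool move_arm, never from a script. Its arguments are lists of equal length, an entry for each row: "jaw": the opening, from 0 (shut) to 1 (fully open); "offset": the shift along the tool's x, y, z scaled (see below), a list of three; "turn": the turn about the tool's z scaled (see below). A call has 1 to 5 rows; each row shifts and turns the commanded pose from where the row before left it, along the tool's axes as they then stand; what a row does not reach is not made up. The controller multiplies each number of a shift by 0.02 m and each number of a turn by pi/4 rad. A row lasts 1/12 s, in which the tool goes at most 41.7 mm and 7.16 degrees, less where a joint would pass 70% of its speed; a pose out of reach is approached as far as the arm can. A call with a number of a shift or a turn outside -1 to 1 is refused whole. A call with a gripper value outside its range is refused whole. The fingers move at their own pace and stop on an object; "grip_force" is the grip in N (left out, the last holds). Time passes only in rows, so rows that do not move let the fingers close. It gives the time, the measured TCP pose, the force and the opening at its end, in the units of the state.
- read_state(): the state, without advancing time (a new reading comes with each control period).
- get_image(name): name is "scene" or "top" or "wrist"; returns a dict with "color" (384x512x3 uint8, red, green, blue), "K" (3x3 intrinsics, pixels), "dist" ([k1, k2, p1, p2, k3] as OpenCV has them; the pictures are not rectified), "extrinsics" (4x4, takes a point from camera to world coordinates). Camera axes: x right, y down, z forward; pixel columns grow to the right and rows downward; lengths in m; the calibration is good to about 2 mm. A picture is of the moment at which its call begins. There is no depth.
- job_done(): hands the job in, once; it reports no verdict.
Trained networks look in the newest picture that a camera, given by its name, has taken for a name from the list of things; names that differ only in an ending like _2 or _b are one class to them, and where a whole thing is asked for, a point or a joint stands for the part that bears it (a point fixed in the world has none). Each returns a list of dicts, best first, with "conf" (0 to 1); they miss things now and then, are a little off and sometimes report something else, mostly with a low value. They report only what shows in the picture. A call takes as long as a camera call.
- find_in(camera, target): "rect" ([left, top, right, bottom] in pixels, round what is visible of it).
The state is a dict: "t": time; "joint_positions": joint angles; "qvel": joint speeds; "tau": joint torques, N m; "ee_pos": TCP position; "eef_rot": TCP orientation; "force": force on the tool from outside, world axes, zero at the start; "wrist_torque": the same for the moment, N m; "width": finger opening in m.
Only numpy, scipy, OpenCV 4.12 (cv2) and the standard library are available. Lean on these libraries where they do the work, as an engineer would, in place of code of your own. Each camera call takes 0.05 s, during which the arm holds its last target. There are 200 camera calls.

## Working session

There is one attempt and no reset: what is moved stays moved. The work goes in short steps, Python scripts to look and compute and a tool call to move; the robot and the scene stay as the last step left them, time stands still between calls to the robot, and variables do not carry over. Pictures are saved under pics/ and viewed, about 8 in all and at most 12, crops included, and the job is handed in when it is done.

Besides the shell and the picture viewer there is one more tool, called after "Call:" in YAML: its name, and indented under it one key for each argument. move_arm: Moves the arm, as the interface text tells. Shifts and turns lie within -1 to 1; 1 stands for 0.02 m of shift or pi/4 rad of turn. Its arguments: {"type":"object","properties":{"jaw":{"type":"array","items":{"type":"number"}},"offset":{"type":"array","items":{"type":"array","items":{"type":"number"}}},"turn":{"type":"array","items":{"type":"number"}},"grip_force":{"type":"number"}},"required":["jaw","offset","turn"]}

```bash
mkdir -p pics; ls; python3 - <<'E'
from rig import *
import cv2
s=read_state();print({k:s[k] for k in('t','ee_pos','eef_rot','force','width')})
for c in('scene','top'):
    im=get_image(c);cv2.imwrite(f'pics/{c}0.png',im['color'][:,:,::-1])
    print(c,im['K'].tolist(),im['dist'],im['extrinsics'].round(4).tolist())
    for n in('power_box','cover','cover_edge','flat_tin','white_pot','small_bottle'):
        print(n,[(d['conf'],d['rect']) for d in find_in(c,n)[:2]])
E
```

```text
pics
{'t': 0.0, 'ee_pos': array([0.15470557, 0.4750955 , 0.23082679]), 'eef_rot': array([-9.32334583e-05,  1.56752514e-01,  9.87637750e-01, -5.60960070e-04]), 'force': array([-0.60091352, -0.05626851, -0.06120905]), 'width': 0.08522379755695417}
scene [[409.56956263997375, 0.0, 254.7855128407495], [0.0, 409.56956263997375, 188.1351700250736], [0.0, 0.0, 1.0]] [-0.04781465  0.          0.          0.          0.        ] [[0.7843, -0.3879, 0.4841, 0.1166], [-0.6203, -0.4772, 0.6225, -0.8896], [-0.0104, -0.7886, -0.6149, 0.5692], [0.0, 0.0, 0.0, 1.0]]
power_box [(0.94, [196.7, 147.7, 280.4, 207.6])]
cover [(0.7, [210.5, 151.4, 266.3, 173.3])]
cover_edge [(0.57, [212.3, 152.2, 264.3, 174.1])]
flat_tin [(0.77, [241.4, 202.6, 278.6, 240.3])]
white_pot [(0.61, [165.3, 182.9, 194.1, 221.7]), (0.28, [211.2, 149.8, 260.4, 177.3])]
small_bottle [(0.75, [275.6, 129.5, 292.9, 168.2])]
top [[352.0676944632199, 0.0, 258.289292194451], [0.0, 352.0676944632199, 190.10431141007035], [0.0, 0.0, 1.0]] [-0.07713536  0.          0.          0.          0.        ] [[0.016, -0.9886, 0.1499, 0.4027], [-0.9999, -0.0153, 0.006, -0.3663], [-0.0036, -0.15, -0.9887, 0.9205], [0.0, 0.0, 0.0, 1.0]]
power_box [(0.89, [190.3, 148.5, 254.3, 224.9])]
cover [(0.96, [208.2, 163.2, 240.2, 209.0])]
cover_edge [(0.87, [207.3, 164.6, 242.2, 210.5])]
flat_tin [(0.92, [262.4, 190.5, 292.2, 224.6]), (0.69, [205.4, 230.7, 233.9, 260.4])]
white_pot [(0.69, [207.1, 235.3, 235.1, 261.8])]
small_bottle [(0.65, [224.6, 127.3, 236.8, 146.4])]
```

```bash
python3 - <<'E'
import cv2,numpy as np
a=cv2.imread('pics/top0.png')[110:280,160:330];a=cv2.resize(a,(600,600),interpolation=2)
cv2.imwrite('pics/topc.png',a)
b=cv2.imread('pics/scene0.png')[110:260,150:310];cv2.imwrite('pics/scenec.png',cv2.resize(b,(640,600),interpolation=2))
E
```

```text
(no output)
```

View pics/topc.png

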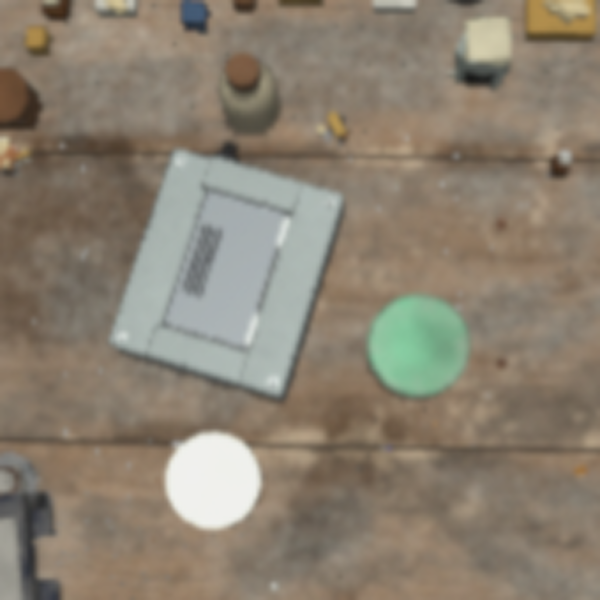

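View pics/scenec.png

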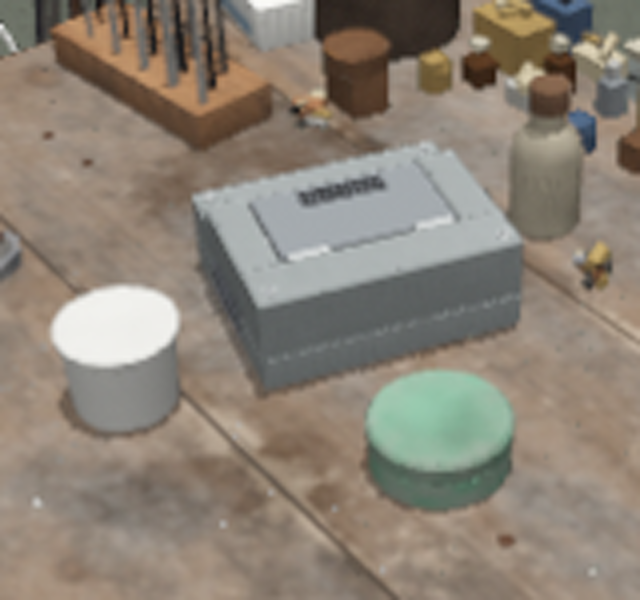

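The top crop shows the hinge (white knuckles) at right and the ridged free edge at left. The cover corners are at about (205,188), (293,212), (248,349) and (163,325), and the cable stub is at the top, at (230,150). The pot is below the box, the tin to its right and the bottle above it.

```bash
cat > h.py <<'E'
from rig import *
import cv2,numpy as np
from scipy.spatial.transform import Rotation as R
def ray(im,px,z):
    u=cv2.undistortPoints(np.array(px,float).reshape(-1,1,2),im['K'],im['dist']).reshape(-1,2)
    T=im['extrinsics'];d=np.c_[u,np.ones(len(u))]@T[:3,:3].T
    return T[:3,3]+d*((z-T[2,3])/d[:,2])[:,None]
def tool(): 
    s=read_state();w,x,y,z=s['eef_rot'];return s,R.from_quat([x,y,z,w]).as_matrix()
E
python3 - <<'E'
from h import *
im=get_image('top')
c=np.array([(205,188),(293,212),(248,349),(163,325)])/3.529+[160,110]
p=ray(im,c,.062);print('cover top',p.round(4))
ex=(p[0]+p[1]-p[2]-p[3])[:2];ey=(p[0]+p[3]-p[1]-p[2])[:2]
print(np.degrees(np.arctan2(ex[1],ex[0])),np.degrees(np.arctan2(ey[1],ey[0]))-90,np.linalg.norm(ex)/2,np.linalg.norm(ey)/2)
b=np.array([(178,152),(343,195),(283,398),(112,345)])/3.529+[160,110]
q=ray(im,b,.062);print('box',q.round(4),q.mean(0)); print('cover c',p.mean(0))
im=get_image('scene')
c=np.array([(252,203),(425,152),(455,218),(290,262)])/4+[150,110]
p=ray(im,c,.062);print('scene cover',p.round(4),p.mean(0))
s,T=tool();print(T.round(3))
for n,px,z in(('tin',(418,345),.032),('pot',(213,480),.05),('cap',(243,70),.096)):
    print(n,ray(get_image('top'),[np.array(px)/3.529+[160,110]],z).round(3))
E
```

```text
cover top [[ 0.5991 -0.2595  0.062 ]
 [ 0.5827 -0.3223  0.062 ]
 [ 0.4852 -0.2932  0.062 ]
 [ 0.501  -0.2334  0.062 ]]
-15.74691653799999 -14.738967356356014 0.10156802947432808 0.06336436673180156
box [[ 0.6251 -0.2393  0.062 ]
 [ 0.5955 -0.3573  0.062 ]
 [ 0.4517 -0.3183  0.062 ]
 [ 0.4864 -0.1983  0.062 ]] [ 0.53968371 -0.27830867  0.062     ]
cover c [ 0.54201978 -0.27710231  0.062     ]
scene cover [[ 0.5054 -0.2407  0.062 ]
 [ 0.6119 -0.2602  0.062 ]
 [ 0.5829 -0.3228  0.062 ]
 [ 0.4901 -0.2995  0.062 ]] [ 0.54758039 -0.28080482  0.062     ]
[[-0.951  0.31   0.   ]
 [ 0.31   0.951  0.   ]
 [ 0.     0.    -1.   ]]
tin [[ 0.493 -0.413  0.032]]
pot [[ 0.395 -0.27   0.05 ]]
cap [[ 0.675 -0.287  0.096]]
```

Call:
move_arm:
  jaw: [0,0,0,0,0]
  offset:
    - [-1,-0.96,0]
    - [-1,-0.96,0]
    - [-1,-0.96,0]
    - [-1,-0.96,0]
    - [-1,-0.96,0]
  turn: [0,0,0,0,0]

```text
t: 1.37
ee_pos: [0.2205, 0.352, 0.2313]
eef_rot: [0.0, 0.157, 0.988, 0.0]
force: [0.9, 0.6, -1.0]
width: 0.0253
```

Call:
move_arm:
  jaw: [0,0,0,0,0]
  offset:
    - [-1,-0.96,0]
    - [-1,-0.96,0]
    - [-1,-0.96,0]
    - [-1,-0.96,0]
    - [-1,-0.96,0]
  turn: [0,0,0,0,0]

```text
t: 1.78
ee_pos: [0.2859, 0.2297, 0.2314]
eef_rot: [0.0, 0.157, 0.988, 0.0]
force: [0.7, 0.9, 0.3]
width: -0.0003
```

Call:
move_arm:
  jaw: [0,0,0,0,0]
  offset:
    - [-1,-0.96,0]
    - [-1,-0.96,0]
    - [-1,-0.96,0]
    - [-1,-0.96,0]
    - [-1,-0.96,0]
  turn: [0,0,0,0,0]

```text
t: 2.2
ee_pos: [0.3513, 0.1074, 0.2315]
eef_rot: [0.0, 0.157, 0.988, 0.0]
force: [0.7, 1.7, -0.1]
width: 0.0001
```

Call:
move_arm:
  jaw: [0,0,0,0,0]
  offset:
    - [-1,-0.96,0]
    - [-1,-0.96,0]
    - [-1,-0.96,0]
    - [-1,-0.96,0]
    - [-1,-0.96,0]
  turn: [0,0,0,0,0]

```text
t: 2.62
ee_pos: [0.4167, -0.015, 0.2314]
eef_rot: [0.0, 0.157, 0.988, 0.0]
force: [-0.1, 0.8, -0.3]
width: 0.0001
```

Call:
move_arm:
  jaw: [0,0,0,0,0]
  offset:
    - [-1,-0.96,0]
    - [-1,-0.96,0]
    - [-1,-0.96,0]
    - [-1,-0.96,0]
    - [-1,-0.96,0]
  turn: [-0.06,0,0,0,0]

```text
t: 3.03
ee_pos: [0.4866, -0.1347, 0.2313]
eef_rot: [0.0, 0.134, 0.991, 0.0]
force: [0.5, -0.1, 0.2]
width: -0.0002
```

```bash
python3 - <<'E'
from h import *
s,T=tool();print(s['ee_pos'],s['joint_positions'],T.round(3).tolist())
im=get_image('wrist');cv2.imwrite('pics/w1.png',im['color'][:,:,::-1])
print(find_in('wrist','cover'),find_in('wrist','power_box'))
E
```

```text
[ 0.48663476 -0.13465228  0.23127361] [-2.69965261e-01  2.23037693e-01 -2.16620106e-02  1.32600527e+00
  2.94834909e-05 -2.03503819e-03] [[-0.964, 0.265, 0.0], [0.265, 0.964, 0.0], [-0.0, 0.0, -1.0]]
[{'rect': [121.6, 205.2, 180.7, 284.7], 'conf': 0.64}] [{'rect': [89.3, 171.9, 217.4, 297.8], 'conf': 0.7}]
```

View pics/w1.png

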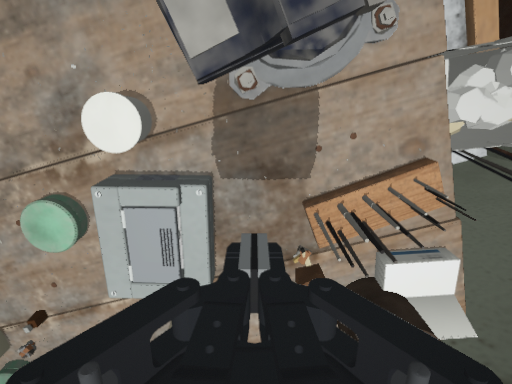

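The wrist view shows the cover at columns 123–180, rows 206–284, with the ridges on its right (+y, free-edge) side. The closed fingertips are at about (253,238). I'll measure the cover again from this view.

```bash
python3 - <<'E'
from h import *
im=get_image('wrist')
c=cv2.cvtColor(im['color'],cv2.COLOR_RGB2BGR)[160:310,80:230];cv2.imwrite('pics/w1c.png',cv2.resize(c,(600,600),interpolation=2))
p=ray(im,[(122,206),(177,206),(181,283),(129,280)],.062);print(p.round(4),p.mean(0))
s,T=tool()
for q in ([.547,-.2597,.062],):print(T.T@(q-s['ee_pos'])/.02)
E
```

```text
[[ 0.4855 -0.2889  0.062 ]
 [ 0.5021 -0.2288  0.062 ]
 [ 0.5991 -0.2591  0.062 ]
 [ 0.5782 -0.3196  0.062 ]] [ 0.54123188 -0.27409245  0.062     ]
[-4.61608152 -5.26940393  8.4439348 ]
```

View pics/w1c.png

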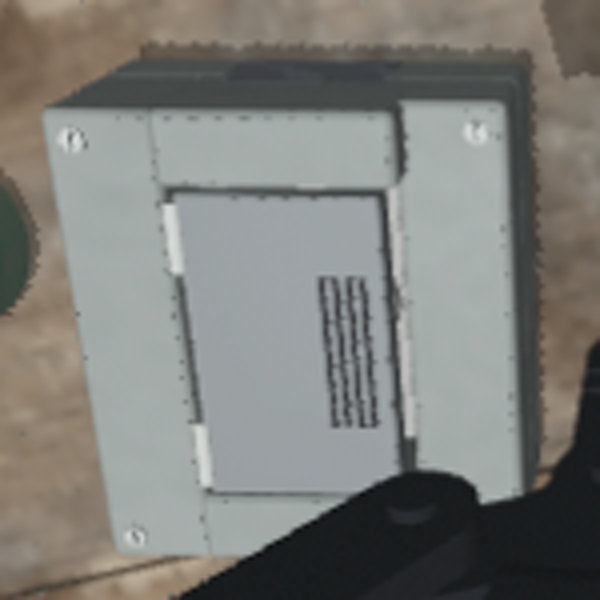

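Call:
move_arm:
  jaw: [0,0,0,0,0]
  offset:
    - [-0.92,-1,0.9]
    - [-0.92,-1,0.9]
    - [-0.92,-1,0.9]
    - [-0.92,-1,0.9]
    - [-0.92,-1,0.9]
  turn: [0,0,0,0,0]

```text
t: 3.65
ee_pos: [0.5488, -0.2541, 0.1408]
eef_rot: [0.0, 0.133, 0.991, 0.0]
force: [0.6, 0.0, 0.3]
width: -0.0004
```

Call:
move_arm:
  jaw: [0,0,0,0,0]
  offset:
    - [0,-0.2,0.9]
    - [0,0,0.9]
    - [0,0,0.9]
    - [0,0,0.5]
    - [0,0,0]
  turn: [0,0,0,0,0]

```text
t: 4.07
ee_pos: [0.5461, -0.2565, 0.0755]
eef_rot: [-0.002, 0.133, 0.991, 0.001]
force: [0.1, 0.7, -0.4]
width: 0.0001
```

```bash
python3 - <<'E'
from h import *
s,T=tool();print(s['ee_pos'],s['force'],T.T@([.5468,-.2585,.062]-s['ee_pos'])/.02)
im=get_image('wrist');c=im['color'][:,:,::-1];im2=get_image('scene')['color'][110:230,170:310,::-1]
cv2.imwrite('pics/p2.png',np.hstack([cv2.resize(c[100:384,100:412],(400,364)),cv2.resize(im2,(400,364),interpolation=2)]))
E
```

```text
[ 0.54614003 -0.25652084  0.07552477] [ 0.08217681  0.6974193  -0.41404836] [-0.06007099 -0.08717714  0.67599695]
```

View pics/p2.png

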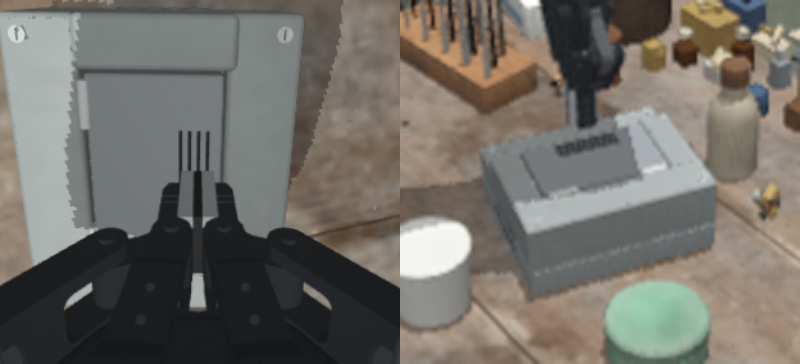

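The fingertips stand just above the ridges near the free edge, at (195,175) in the left crop. Next I press gently.

Call:
move_arm:
  jaw: [0,0,0,0,0]
  offset:
    - [-0.05,-0.05,0.3]
    - [0,0,0.3]
    - [0,0,0.1]
    - [0,0,0.1]
    - [0,0,0]
  turn: [0,0,0,0,0]

```text
t: 4.58
ee_pos: [0.548, -0.259, 0.0611]
eef_rot: [-0.0, 0.133, 0.991, 0.0]
force: [-0.3, 0.5, 1.6]
width: 0.0001
```

Call:
move_arm:
  jaw: [0,0,0]
  offset:
    - [0,0,0.1]
    - [0,0,0.08]
    - [0,0,0]
  turn: [0,0,0]

```text
t: 4.83
ee_pos: [0.5481, -0.2591, 0.0576]
eef_rot: [0.0, 0.133, 0.991, -0.0]
force: [0.4, 0.0, 2.0]
width: 0.0001
```

Call:
move_arm:
  jaw: [0,0,0]
  offset:
    - [0,0,0.08]
    - [0,0,0.05]
    - [0,0,0]
  turn: [0,0,0]

```text
t: 5.08
ee_pos: [0.5483, -0.2594, 0.0556]
eef_rot: [0.0, 0.133, 0.991, -0.0]
force: [-3.2, 0.5, 12.1]
width: 0.0001
```

Force rose to 12 N, so the cover is at the stop. I'll release and back off towards +y and up.

Call:
move_arm:
  jaw: [0,0,0,0,0]
  offset:
    - [0,0.3,-0.5]
    - [0,1,-1]
    - [0,1,-1]
    - [0,0.7,-1]
    - [0,0,-0.5]
  turn: [0,0,0,0,0]

```text
t: 5.5
ee_pos: [0.5653, -0.199, 0.1379]
eef_rot: [0.001, 0.132, 0.991, 0.0]
force: [0.7, 0.8, 0.5]
width: -0.0001
```

Call:
move_arm:
  jaw: [0,0,0,0,0]
  offset:
    - [0,0,0]
    - [0,0,0]
    - [0,0,0]
    - [0,0,0]
    - [0,0,0]
  turn: [0,0,0,0,0]

```text
t: 5.92
ee_pos: [0.5633, -0.2016, 0.1341]
eef_rot: [-0.001, 0.134, 0.991, 0.0]
force: [0.6, -0.3, -0.6]
width: -0.0002
```

```bash
python3 - <<'E'
from h import *
s,T=tool();print(s['ee_pos'],s['force'])
o=np.array([.5418,-.2765,0]);B=np.array([[.9646,-.264,0],[.264,.9646,0],[0,0,1]])
print(B@(s['ee_pos']-o))
im=get_image('wrist');c=im['color'][:,:,::-1];im2=get_image('scene')['color'][110:230,170:310,::-1]
cv2.imwrite('pics/p3.png',np.hstack([cv2.resize(c[100:384,50:362],(400,364)),cv2.resize(im2,(400,364),interpolation=2)]))
for c in('wrist','scene'):
  print(find_in(c,'reset_button'),find_in(c,'button_top'))
  bt=o+B.T@[0,.0105,.04]; i=get_image(c);E=np.linalg.inv(i['extrinsics'])
  print(cv2.projectPoints(bt[None],cv2.Rodrigues(E[:3,:3])[0],E[:3,3],i['K'],i['dist'])[0].ravel())
E
```

```text
[ 0.56328281 -0.20158606  0.13406462] [ 0.55756888 -0.26506888 -0.56136312]
[0.00094504 0.07793345 0.13406462]
[{'rect': [162.0, 177.2, 192.8, 206.6], 'conf': 0.58}] [{'rect': [162.7, 180.5, 190.8, 205.8], 'conf': 0.8}, {'rect': [69.7, 142.2, 136.9, 307.4], 'conf': 0.35}]
[173.65563584 191.29468645]
[] []
[234.59349245 167.62822787]
```

View pics/p3.png

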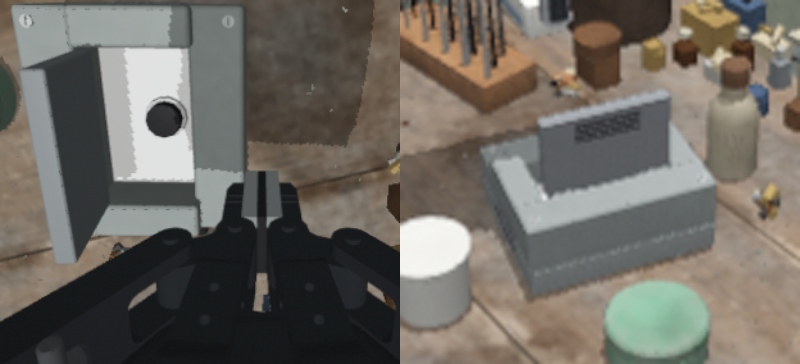

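The cover stands open. The button is at about (164,118) in the left crop, roughly 3 mm further to +y than I predicted. I'll turn the tool 90° so the linkage spread runs along the hinge, clear of the upright cover.

Call:
move_arm:
  jaw: [0,0,0,0,0]
  offset:
    - [0,0,0]
    - [0,0,0]
    - [0,0,0]
    - [0,0,0]
    - [0,0,0]
  turn: [0.14,0.14,0.14,0.14,0.14]

```text
t: 6.73
ee_pos: [0.564, -0.2012, 0.1351]
eef_rot: [0.0, 0.4, 0.917, -0.0]
force: [0.2, 0.3, -0.4]
width: 0.0001
```

Call:
move_arm:
  jaw: [0,0,0,0,0]
  offset:
    - [0,0,0]
    - [0,0,0]
    - [0,0,0]
    - [0,0,0]
    - [0,0,0]
  turn: [0.14,0.14,0.14,0.14,0.14]

```text
t: 7.15
ee_pos: [0.564, -0.2012, 0.1351]
eef_rot: [0.0, 0.634, 0.774, 0.0]
force: [0.1, -1.3, 0.0]
width: -0.0003
```

Call:
move_arm:
  jaw: [0,0,0,0,0]
  offset:
    - [0,0,0]
    - [0,0,0]
    - [0,0,0]
    - [0,0,0]
    - [0,0,0]
  turn: [0.15,0.15,0.15,0.15,0]

```text
t: 7.57
ee_pos: [0.5639, -0.2012, 0.1351]
eef_rot: [-0.0, 0.797, 0.604, -0.0]
force: [-0.3, 0.3, -0.3]
width: -0.0
```

```bash
cat >> h.py <<'E'
o=np.array([.5418,-.2765,0]);B=np.array([[.9646,-.264,0],[.264,.9646,0],[0,0,1]])
E
python3 - <<'E'
from h import *
s,T=tool();print(s['joint_positions'],(B@T).round(3).tolist())
print('box frame',B@(s['ee_pos']-o),'units to button', T.T@(o+B.T@[0,.0135,.042]-s['ee_pos'])/.02)
i=get_image('wrist');f=find_in('wrist','button_top');print(f)
for d in f[:1]:
  r=d['rect'];print(B@(ray(i,[((r[0]+r[2])/2,(r[1]+r[3])/2)],.04)[0]-o))
E
```

```text
[-3.42691757e-01  4.48439681e-01  5.08505612e-02  1.17324023e+00
  4.92681734e-06  1.50172542e+00] [[0.006, 1.0, -0.0], [1.0, -0.006, 0.0], [0.0, -0.0, -1.0]]
box frame [0.00147049 0.07848523 0.13509893] units to button [-3.24935983 -0.05233167  4.65492483]
[]
```

Call:
move_arm:
  jaw: [0,0,0,0,0]
  offset:
    - [-0.8,-0.07,0]
    - [-0.8,0,0]
    - [-0.8,0,0]
    - [-0.85,0,0.5]
    - [0,0,0.5]
  turn: [0,0,0,0,0]

```text
t: 8.08
ee_pos: [0.5451, -0.2661, 0.1152]
eef_rot: [0.001, 0.794, 0.607, 0.0]
force: [0.7, -0.6, -0.6]
width: -0.0001
```

Call:
move_arm:
  jaw: [0,0,0,0,0]
  offset:
    - [0,0,0.8]
    - [0,0,0.8]
    - [0,0,0.8]
    - [0,0,0.6]
    - [0,0,0]
  turn: [0,0,0,0,0]

```text
t: 8.5
ee_pos: [0.544, -0.2625, 0.0524]
eef_rot: [-0.002, 0.794, 0.608, -0.001]
force: [-1.1, 0.5, -0.5]
width: 0.0
```

```bash
python3 - <<'E'
from h import *
s,T=tool();print(s['force'],s['wrist_torque'])
print('box frame',B@(s['ee_pos']-o))
im=get_image('wrist');c=im['color'][:,:,::-1];im2=get_image('scene')['color'][110:230,170:310,::-1]
cv2.imwrite('pics/p4.png',np.hstack([cv2.resize(c[50:384,50:462],(400,324)),cv2.resize(im2,(378,324),interpolation=2)]))
E
```

```text
[-1.12182728  0.49912158 -0.49916108] [ 0.08358576  0.01073986 -0.02811902]
box frame [-0.0015858   0.01407774  0.05240455]
```

View pics/p4.png

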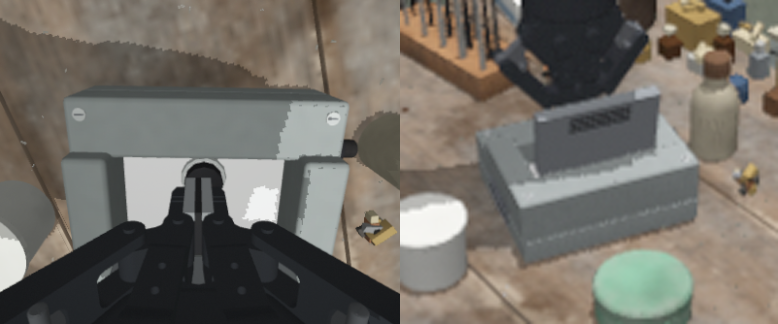

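The fingertips stand over the button at about (203,175), centred along x. The cover is still open and nothing is touching. I'll press it now.

Call:
move_arm:
  jaw: [0,0,0,0,0]
  offset:
    - [0,0,0.3]
    - [0,0,0.25]
    - [0,0,0.1]
    - [0,0,0.1]
    - [0,0,0]
  turn: [0,0,0,0,0]

```text
t: 9.02
ee_pos: [0.5454, -0.2635, 0.0399]
eef_rot: [-0.0, 0.795, 0.606, -0.0]
force: [-0.7, 0.7, 0.7]
width: 0.0001
```

Call:
move_arm:
  jaw: [0,0,0,0]
  offset:
    - [0,0,0.1]
    - [0,0,0.08]
    - [0,0,0.05]
    - [0,0,0]
  turn: [0,0,0,0]

```text
t: 9.35
ee_pos: [0.5456, -0.2636, 0.0355]
eef_rot: [0.0, 0.795, 0.606, 0.0]
force: [0.2, 0.6, 2.8]
width: 0.0002
```

Call:
move_arm:
  jaw: [0,0,0,0]
  offset:
    - [0,0,0.05]
    - [0,0,0.05]
    - [0,0,0]
    - [0,0,0]
  turn: [0,0,0,0]

```text
t: 9.68
ee_pos: [0.5457, -0.2637, 0.0348]
eef_rot: [0.001, 0.795, 0.606, 0.0]
force: [-6.2, 3.2, 19.7]
width: -0.0001
```

The button went to its stop: 2.8 N of spring force rising to 20 N at a height of 35 mm, as expected. Next I lift clear and go over to the back of the cover.

Call:
move_arm:
  jaw: [0,0,0,0,0]
  offset:
    - [0,0,-0.4]
    - [0,0,-1]
    - [0,0,-1]
    - [0,0,-1]
    - [0,0,-1]
  turn: [0,0,0,0,0]

```text
t: 10.1
ee_pos: [0.5451, -0.2634, 0.1223]
eef_rot: [-0.0, 0.795, 0.606, -0.0]
force: [0.2, 0.2, -0.2]
width: 0.0
```

Call:
move_arm:
  jaw: [0,0,0,0,0]
  offset:
    - [0,0,-1]
    - [0,0,-1]
    - [0,0,0]
    - [-1,0,0]
    - [-1,0,0]
  turn: [0,0,0,0,0]

```text
t: 10.52
ee_pos: [0.535, -0.3019, 0.1615]
eef_rot: [0.0, 0.795, 0.607, 0.0]
force: [-0.1, -0.3, -0.2]
width: -0.0001
```

Call:
move_arm:
  jaw: [0,0,0,0,0]
  offset:
    - [-1,0,0]
    - [-1,0,0]
    - [-1,0,0]
    - [0,0,0]
    - [0,0,0]
  turn: [0,0,0,0,0]

```text
t: 10.93
ee_pos: [0.5184, -0.3606, 0.1608]
eef_rot: [-0.0, 0.796, 0.606, -0.0]
force: [-0.1, 0.6, 0.1]
width: 0.0
```

```bash
python3 - <<'E'
from h import *
s,T=tool();print(s['t'],s['force'])
print('box frame',B@(s['ee_pos']-o))
im=get_image('wrist');c=im['color'][:,:,::-1];im2=get_image('scene')['color'][110:230,170:310,::-1]
cv2.imwrite('pics/p5.png',np.hstack([cv2.resize(c[50:384,50:462],(400,324)),cv2.resize(im2,(378,324),interpolation=2)]))
E
```

```text
10.9333 [-0.05782822  0.59095308  0.13911913]
box frame [-0.00034936 -0.08732102  0.1608138 ]
```

View pics/p5.png

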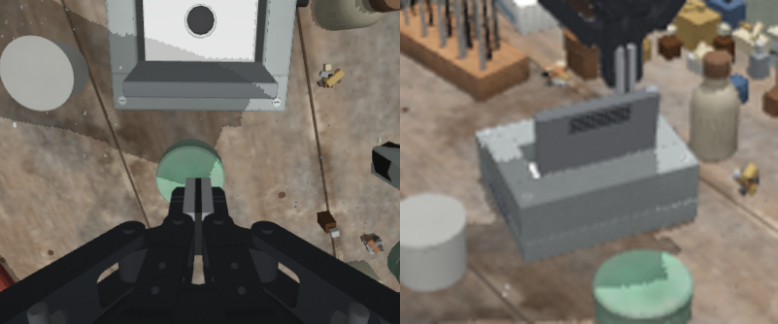

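The fingers are clear on the hinge side of the open cover, centred along it, and the button is back up at (200,20). I'll go down behind the cover and start pushing.

Call:
move_arm:
  jaw: [0,0,0,0,0]
  offset:
    - [0,0,0.9]
    - [0,0,0.9]
    - [0,0,0.85]
    - [0,0,0]
    - [0.4,0,0]
  turn: [0,0,0,0,0]

```text
t: 11.45
ee_pos: [0.5206, -0.352, 0.1082]
eef_rot: [-0.001, 0.795, 0.606, -0.0]
force: [0.0, -0.4, 0.8]
width: 0.0001
```

Call:
move_arm:
  jaw: [0,0,0,0,0]
  offset:
    - [0.4,0,0]
    - [0.4,0,0]
    - [0.4,0,0]
    - [0.4,0,0]
    - [0,0,0]
  turn: [0,0,0,0,0]

```text
t: 11.87
ee_pos: [0.5303, -0.3198, 0.1091]
eef_rot: [0.0, 0.795, 0.607, 0.0]
force: [-0.4, -0.4, -0.8]
width: -0.0002
```

```bash
python3 - <<'E'
from h import *
s,T=tool();print(s['t'],s['force'],'box frame',B@(s['ee_pos']-o))
E
```

```text
11.8667 [-0.41738099 -0.38226171 -0.81055095] box frame [ 0.00031092 -0.04475993  0.10906663]
```

Call:
move_arm:
  jaw: [0,0,0,0,0]
  offset:
    - [0.5,0,0]
    - [0.5,0,0]
    - [0.35,0,0.15]
    - [0.35,0,0.15]
    - [0.25,0,0.2]
  turn: [0,0,0,0,0]

```text
t: 12.28
ee_pos: [0.5402, -0.2829, 0.0983]
eef_rot: [0.0, 0.795, 0.607, 0.0]
force: [-0.3, -1.2, 0.7]
width: 0.0002
```

Call:
move_arm:
  jaw: [0,0,0,0,0]
  offset:
    - [0.25,0,0.2]
    - [0.18,0,0.25]
    - [0.18,0,0.25]
    - [0.15,0,0.25]
    - [0.1,0,0.25]
  turn: [0,0,0,0,0]

```text
t: 12.7
ee_pos: [0.5444, -0.267, 0.0738]
eef_rot: [-0.0, 0.795, 0.606, -0.0]
force: [-0.1, -0.7, 0.5]
width: -0.0001
```

```bash
python3 - <<'E'
from h import *
s,T=tool();print(s['t'],s['force'],'box frame',B@(s['ee_pos']-o))
im=get_image('wrist');c=im['color'][:,:,::-1];im2=get_image('scene')['color'][110:230,170:310,::-1]
cv2.imwrite('pics/p6.png',np.hstack([cv2.resize(c[50:384,50:462],(400,324)),cv2.resize(im2,(378,324),interpolation=2)]))
E
```

```text
12.7 [-0.0904071  -0.69215691  0.45281113] box frame [-2.48399034e-05  9.82593278e-03  7.38499645e-02]
```

View pics/p6.png

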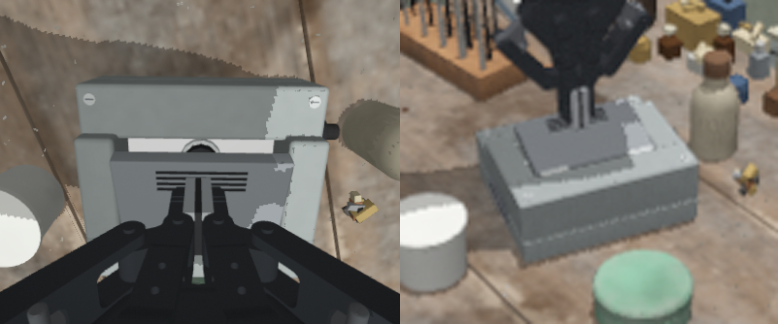

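The cover is nearly down, with the fingertips resting by the ridges at about (200,180). I'll carry on down and press it in.

Call:
move_arm:
  jaw: [0,0,0,0,0]
  offset:
    - [0.15,0,0.2]
    - [0.15,0,0.2]
    - [0.15,0,0.15]
    - [0,0,0.1]
    - [0,0,0]
  turn: [0,0,0,0,0]

```text
t: 13.22
ee_pos: [0.5467, -0.2581, 0.061]
eef_rot: [-0.0, 0.795, 0.607, 0.0]
force: [-0.3, 0.9, 2.4]
width: -0.0
```

Call:
move_arm:
  jaw: [0,0,0,0]
  offset:
    - [0,0,0.1]
    - [0,0,0.08]
    - [0,0,0]
    - [0,0,0]
  turn: [0,0,0,0]

```text
t: 13.55
ee_pos: [0.5468, -0.2585, 0.0579]
eef_rot: [-0.0, 0.795, 0.606, 0.0]
force: [-0.4, 1.9, 2.1]
width: 0.0002
```

Call:
move_arm:
  jaw: [0,0,0,0]
  offset:
    - [0,0,0.08]
    - [0,0,0.07]
    - [0,0,0]
    - [0,0,0]
  turn: [0,0,0,0]

```text
t: 13.88
ee_pos: [0.547, -0.2588, 0.0557]
eef_rot: [0.0, 0.795, 0.606, 0.0]
force: [-4.1, 1.9, 14.0]
width: 0.0001
```

The cover is on the stop at 14 N. I'll release straight up.

Call:
move_arm:
  jaw: [0,0,0,0,0]
  offset:
    - [0,0,-0.3]
    - [0,0,-0.5]
    - [0,0,-1]
    - [0,0,-1]
    - [0,0,-1]
  turn: [0,0,0,0,0]

```text
t: 14.3
ee_pos: [0.5466, -0.2586, 0.1322]
eef_rot: [-0.0, 0.795, 0.606, -0.0]
force: [-0.1, -0.3, 0.2]
width: -0.0001
```

Call:
move_arm:
  jaw: [0,0,0,0,0]
  offset:
    - [1,0,-1]
    - [1,0,0]
    - [1,0,0]
    - [0,0,0]
    - [0,0,0]
  turn: [0,0,0,0,0]

```text
t: 14.72
ee_pos: [0.5629, -0.2001, 0.1514]
eef_rot: [0.0, 0.795, 0.607, 0.0]
force: [0.3, 0.4, 0.2]
width: -0.0002
```

Call:
move_arm:
  jaw: [0,0,0,0,0]
  offset:
    - [0,0,0]
    - [0,0,0]
    - [0,0,0]
    - [0,0,0]
    - [0,0,0]
  turn: [0,0,0,0,0]

```text
t: 15.13
ee_pos: [0.5625, -0.2011, 0.1508]
eef_rot: [-0.0, 0.795, 0.606, -0.0]
force: [-0.4, 0.5, -0.5]
width: -0.0001
```

```bash
python3 - <<'E'
from h import *
s,T=tool();print(s['t'],s['force'],'box frame',B@(s['ee_pos']-o))
im=get_image('top');c=im['color'][110:280,160:330,::-1];im2=get_image('scene')['color'][110:260,150:310,::-1]
cv2.imwrite('pics/p7.png',np.hstack([cv2.resize(c,(380,380),interpolation=2),cv2.resize(im2,(405,380),interpolation=2)]))
for n in('power_box','cover','flat_tin','white_pot','small_bottle'):
    print(n,[[(d['conf'],d['rect']) for d in find_in(c,n)[:1]] for c in('top','scene')])
E
```

```text
15.1333 [-0.3562586   0.53069918 -0.53257841] box frame [3.8336652e-05 7.8202803e-02 1.5084148e-01]
power_box [[(0.95, [190.5, 152.5, 255.0, 222.5])], [(0.6, [195.4, 146.9, 278.2, 207.8])]]
cover [[(0.7, [207.5, 164.6, 239.6, 210.6])], [(0.84, [211.1, 153.1, 262.8, 179.0])]]
flat_tin [[(0.83, [264.4, 192.2, 293.0, 224.0])], [(0.61, [242.9, 204.4, 279.9, 239.5])]]
white_pot [[(0.88, [202.6, 233.8, 232.6, 257.6])], [(0.94, [162.3, 182.6, 194.9, 220.5])]]
small_bottle [[(0.77, [222.8, 123.8, 240.7, 145.6])], [(0.65, [275.9, 126.6, 294.5, 167.7])]]
```

View pics/p7.png

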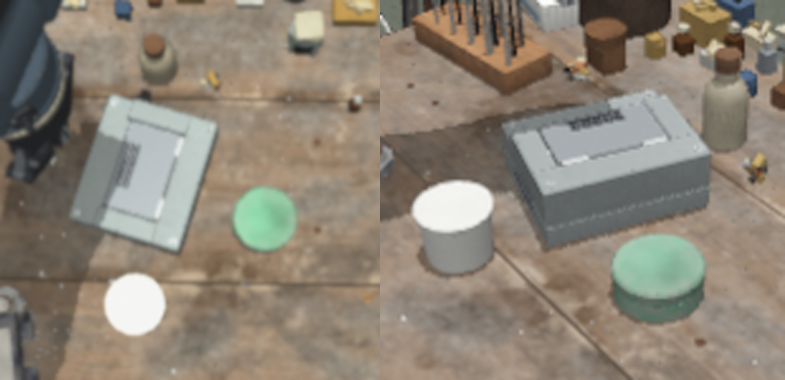

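The cover is flush and stays latched. The box, tin, pot and bottle are where they were, and the arm is clear, so I'm handing in.

```bash
python3 -c "
from rig import *
print(job_done())"
```

```text
the job is handed in; nothing more can be done
None
```

The breaker reset is done and handed in, at about 15 s of the 51 s allowed; the system reported no verdict.

- **Opening:** I pressed the cover's free edge to its stop (12 N) and let go, and it popped fully open.
- **Reset button:** I pressed it down to its stop, 35 mm above the bench. The force rose from about 3 N to 20 N there. Pictures afterwards showed it standing free.
- **Closing:** I pushed the cover down from the hinge side and pressed it in to its stop (14 N). It stayed flush for over a second after I let go.

**Last checks:** The top and scene pictures show the cover shut and level. The box, tin, pot and bottle are where they stood, to within a few pixels of detector scatter. The gripper was clear of everything and felt no contact force.

**Disagreements:** The wrist and top cameras differed by about 3 mm on where the box sits, and I allowed for that when aiming at the button. The network missed the button in the scene view, and in the wrist view after I turned the tool, so I checked those views by eye.

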